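Clear the scan turntable

TASK

The scan is finished, so clear the grey turntable: take the stack apart from the top down and put each thing, right way up, on its own place. The white model car goes centred on the red dock, lengthwise between its two black chocks; the black dotted plate lies flat on the aluminium stand, centred and along it; the yellow round pedestal stands inside the yellow round tray and the brown square pedestal inside the brown square tray, flat on the tray floor. Keep the car upright throughout, and leave the blue mug and the screwdriver where they are.

Things in the scene. Friction and masses are not known exactly. Their poses are not given: they have to be found in the camera images.
- car_mid (a point): White model car, 120 long x 44 wide x 38 mm high, about 0.2 kg, flat underside. It lies along the black plate at the top of the stack. The point is its centre, 19 mm above its underside; x along its length (bonnet at +x), y across, z up. The lower body (underside to 24 mm up) has straight sides 44 mm apart; the cabin above is 36 mm wide.
- plate_mid (a point): Black calibration plate with white dots, 160 long x 64 wide x 16 mm thick, about 0.2 kg. It lies under the car, on one of the two pedestals. The point is its centre, 8 mm above its underside; x along its length, y across, z up.
- yellow_ped_mid (a point): Yellow round stepped pedestal, about 0.2 kg, 50 mm high: a foot disc 96 mm across and 14 mm thick, and on it a hub 52 mm across that reaches the top. The point is on its axis, 25 mm above its underside; z up. It stands on the turntable, either under the plate or alone beside the stack (which one varies).
- brown_ped_mid (a point): Brown square stepped pedestal with a cork top, about 0.2 kg, 50 mm high: a foot 96 x 96 mm and 14 mm thick, and on it a square hub 50 x 50 mm (sides parallel to the foot's) that reaches the top. The point is on its axis, 25 mm above its underside; x and y along its sides, z up. It stands on the turntable, either under the plate or alone beside the stack (which one varies).
- dock: Place of the car, fixed: red slab 180 x 90 mm with a flat top 8 mm high and two white lines along it; two black chocks stand across its ends, inner faces 146 mm apart, 12 mm above the slab's top, 60 mm wide. Origin at the centre of its underside on the table, x along its length (from chock to chock), z up.
- stand: Place of the plate, fixed: aluminium stand 130 long x 46 wide with a flat top 30 mm high, two dark strips across its top. Origin at the centre of its underside on the table, x along its length, z up.
- round_tray: Place of the yellow pedestal, fixed: yellow round tray with grey lining, 132 mm across, floor 5 mm high, inside 120 mm across, rim top 11 mm high. Origin at the centre of its underside on the table, z up.
- square_tray: Place of the brown pedestal, fixed: brown square tray with grey lining, 132 x 132 mm, floor 5 mm high, inside 120 x 120 mm, rim top 11 mm high. Origin at the centre of its underside on the table, x and y along its sides, z up.
- mug: Bystander: loose blue mug, 80 mm across, 90 mm high, with a handle at one side. Origin at the centre of its underside.
- screwdriver: Bystander: loose red-handled screwdriver lying on the table beyond the turntable. Origin under the middle of the tool, x along it, handle towards -x; 200 mm long, handle 26 mm thick.

How it is judged:
At the end, for the whole second after the job is handed in: All released, at rest, level within 0.08 rad and seated (height within 4 mm). Car on dock and plate on stand: within 14 mm (plate 15) of its centre along and 15 mm across, lengths within 0.2 rad. Each pedestal on its tray floor within 14 mm of the centre in x and y (x of car_mid in the frame of dock between -0.014 and 0.014 m and y of car_mid in the frame of dock between -0.015 and 0.015 m and z of car_mid in the frame of dock between 0.023 and 0.031 m and angle between each of car_mid, plate_mid, yellow_ped_mid, brown_ped_mid's own z axis and vertical below 0.08 rad and angle between the x axis of car_mid and the x axis of dock, either way round below 0.2 rad and linear speed of each of car, plate, yellow_ped, brown_ped below 0.02 m/s and angular speed of each of car, plate, yellow_ped, brown_ped below 0.2 rad/s and x of plate_mid in the frame of stand between -0.015 and 0.015 m and y of plate_mid in the frame of stand between -0.015 and 0.015 m and z of plate_mid in the frame of stand between 0.034 and 0.042 m and angle between the x axis of plate_mid and the x axis of stand, either way round below 0.2 rad and x of yellow_ped_mid in the frame of round_tray between -0.014 and 0.014 m and y of yellow_ped_mid in the frame of round_tray between -0.014 and 0.014 m and z of yellow_ped_mid in the frame of round_tray between 0.026 and 0.034 m and x of brown_ped_mid in the frame of square_tray between -0.014 and 0.014 m and y of brown_ped_mid in the frame of square_tray between -0.014 and 0.014 m and z of brown_ped_mid in the frame of square_tray between 0.026 and 0.034 m); the robot touches nothing.
It fails at once if the car is tipped by more than 0.6 rad (angle between car_mid's own z axis and vertical above 0.6 rad).
It fails at once if the mug is moved by more than 25 mm (distance of mug from where it was at the start of the episode above 0.025 m).
It fails at once if the screwdriver is moved by more than 25 mm (distance of screwdriver from where it was at the start of the episode above 0.025 m).
It also fails if it takes over 115 s, if anything falls off the work surface, if the arm or the gripper's body presses on something with over 40 N, if the wrist force passes 120 N, or if a joint passes its speed limit or range.

ROBOT

A 6-joint arm with a two-finger parallel gripper is mounted at the origin on the work surface. World frame = base frame: x ahead of the robot, y to its left, z up, the work surface at z = 0. Lengths are in m, angles in rad, forces in N, time in s.
With the tool pointing down it reaches from about 0.35 to 0.925 m from the base axis. Payload 6.4 kg.
Tool frame: the origin (TCP) lies at the very end of the fingers, on their centre line; the grasp point (between the pads) lies 19 mm behind it; z points along the fingers, y is the line along which they close (so a half turn about z gives the same grasp; the last joint's range is limited). The gripper opens to 94 mm and grips with 3 to 60 N. Pads are 16 mm wide; open, the fingers measure 119 mm over their backs; the gripper's body (75 mm by 177 mm) begins 78 mm behind the grasp point.
Start: joints at [1.058, 0.245, 1.558, -0, 1.339, -0.174], TCP at [0.216, 0.613, 0.205] pointing down, gripper open.
Joint ranges: [-3.13, 3.13], [-1.02, 2.26], [0.13, 2.54], [-0.95, 4.09], [0.21, 2.88], [-2.74, 2.74]. Speed limits (rad/s): [2.57, 2.57, 3.14, 3.14, 3.14, 3.14].

INTERFACE

Orientations are given as [roll, pitch, yaw] about the fixed x, y, z axes, in that order (R = Rz(yaw) Ry(pitch) Rx(roll)).
In Python, from bench import state, imaging, hand_in gives the robot as it stands.
- The arm moves only by the tool move_arm, never from a script. Its argument "series" is a list of rows, each a list of 3 entries, a list of its own where there are three numbers: the shift along the tool's x, y, z as a fraction of full scale, then the turn about the tool's z as a fraction of full scale, then the gripper command: -1 is shut, 1 is fully open, values between are in proportion. A call has 1 to 5 rows; each row is the pose to reach, as a shift and turn from the pose commanded when the call began, along the tool's axes at that moment; what a row does not reach only later rows make up. Full scale, the value 1, is 0.2 m for a shift and 90 degrees for a turn. A row lasts 1/10 s, in which the tool goes at most 50 mm and 8.59 degrees, less where a joint would pass 70% of its speed; a pose out of reach is approached as far as the arm can. A call with a number of a shift or a turn outside -1 to 1 is refused whole. A call with a gripper value outside its range is refused whole. The fingers move at their own pace and stop on an object; the grip force is fixed at half the most. Time passes only in rows, so rows that repeat a pose let the fingers close. It gives the time, the measured TCP pose, the force, the opening and the grip force at its end, in the units of the state.
- state(): the state, without advancing time (a new reading comes with each control period).
- imaging.read_camera(name): name is "scene" or "top"; returns a dict with "image" (420x560x3 uint8, red, green, blue), "mtx" (3x3 intrinsics, pixels), "k1" (the pictures are not rectified: a ray, as slopes to the right and down, at radius r is drawn at 1 + k1 r^2 times it, then the intrinsics apply), "rvec" (rotation vector, rad) and "tvec" (3), from world to camera coordinates, as OpenCV has them. Camera axes: x right, y down, z forward; pixel columns grow to the right and rows downward; lengths in m; the calibration is good to about 2 mm. A picture is of the moment at which its call begins. There is no depth.
- hand_in(): hands the job in; it is judged then, once.
The state is a dict: "t": time; "joints": joint angles; "qd": joint speeds; "joint_efforts": joint torques, N m; "tcp_pos": TCP position; "tool_rot": TCP orientation; "force": force on the tool from outside, world axes, zero at the start; "wrist_torque": the same for the moment, N m; "width": finger opening in m; "grasp_force": force on a finger pad.
Only numpy, scipy, OpenCV 4.12 (cv2) and the standard library are available. Lean on these libraries where they do the work, as an engineer would, in place of code of your own. Each camera call takes 0.05 s, during which the arm holds its last target. There are 200 camera calls.

## Working session

There is one attempt and no reset: what is moved stays moved. The work goes in short steps, Python scripts to look and compute and a tool call to move; the robot and the scene stay as the last step left them, time stands still between calls to the robot, and variables do not carry over. Pictures are saved under pics/ and viewed, at most 14 in all, crops included, and the job is handed in when it is done.

Besides the shell and the picture viewer there is one more tool, called after ">>>" in YAML: its name, and indented under it one key for each argument. move_arm: Moves the arm, as the interface text tells. Its arguments: {"type":"object","properties":{"series":{"type":"array"}},"required":["series"]}

```bash
mkdir -p pics; ls; python3 - <<'E'
from bench import state, imaging
import cv2,pickle,numpy as np
d={}
for n in("scene","top"):
    d[n]=imaging.read_camera(n); cv2.imwrite(f"pics/{n}0.png",d[n]["image"][:,:,::-1])
    c=d[n]; R=cv2.Rodrigues(np.array(c["rvec"],float))[0]; print(n,c["mtx"],c["k1"],-R.T@np.array(c["tvec"]).ravel())
pickle.dump(d,open("cam0.pkl","wb")); print(state())
E
```

```text
pics
scene [[527.18691674   0.         273.83265797]
 [  0.         527.18691674 212.04816077]
 [  0.           0.           1.        ]] -0.13375344212654017 [ 1.0145618  -0.38392572  1.08615945]
top [[417.61802014   0.         285.6363519 ]
 [  0.         417.61802014 210.49130379]
 [  0.           0.           1.        ]] -0.09912749086807796 [ 0.52460546 -0.01171939  0.99047228]
{'t': 0.1, 'joints': array([ 1.05791565e+00,  2.45734203e-01,  1.55886002e+00,  2.14969081e-05,
        1.33872553e+00, -1.74114522e-01]), 'qd': array([-5.74764753e-04, -2.04289595e-03, -1.81863917e-03,  2.44761967e-03,
       -4.55434492e-05, -6.67767464e-04]), 'joint_efforts': array([ 8.13957013e-05, -4.16909015e+01, -3.15526199e+01,  6.87393174e-02,
        3.09509179e-02, -3.87035675e-05]), 'tcp_pos': array([0.21574156, 0.61258507, 0.20447924]), 'tool_rot': array([-3.13989529e+00, -3.19791530e-04,  2.80282127e+00]), 'force': array([ 0.22774491, -0.36112835,  1.07921303]), 'wrist_torque': array([ 0.02076079, -0.02685564, -0.04675369]), 'grasp_force': 0.0, 'width': 0.09436212281581853}
```

View pics/scene0.png

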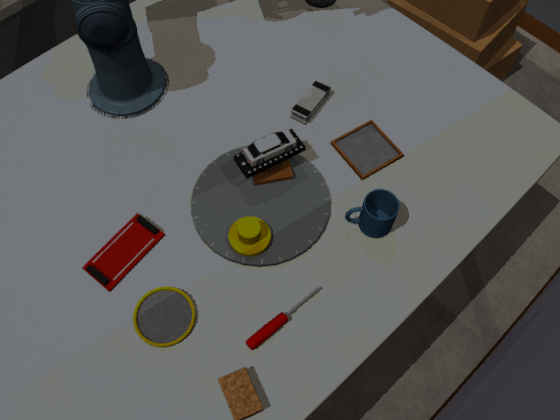

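View pics/top0.png

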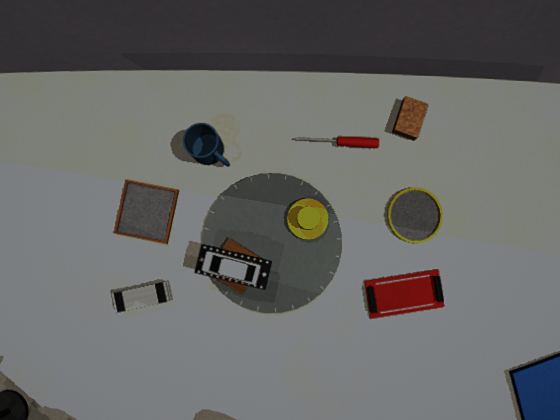

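The top view shows the plate and car at about (234,268) over the brown pedestal, with the yellow pedestal alone at (308,218). The dock is at (404,293), the stand at (141,296), the brown tray at (147,211) and the yellow tray at (415,215). The mug is at (205,143) and the screwdriver at (337,141).

```bash
cat > h.py <<'E'
import cv2,numpy as np
def cam(c):
    return np.array(c["mtx"],float),np.array([c["k1"],0,0,0,0],float),cv2.Rodrigues(np.array(c["rvec"],float))[0],np.array(c["tvec"],float).ravel()
def ray(c,p):
    K,D,R,t=cam(c); u=cv2.undistortPoints(np.array(p,float).reshape(-1,1,2),K,D).reshape(-1,2)
    return -R.T@t,np.c_[u,np.ones(len(u))]@R
def onz(c,p,z):
    o,d=ray(c,p); return (o+d*((z-o[2])/d[:,2])[:,None])[:,:2]
def proj(c,P):
    K,D,R,t=cam(c); return cv2.projectPoints(np.array(P,float).reshape(-1,1,3),np.array(c["rvec"],float),t,K,D)[0].reshape(-1,2)
def tri(c1,p1,c2,p2):
    o1,d1=ray(c1,p1);o2,d2=ray(c2,p2);d1=d1[0];d2=d2[0]
    s=np.linalg.lstsq(np.c_[d1,-d2],o2-o1,rcond=None)[0]; a=o1+s[0]*d1;b=o2+s[1]*d2
    return (a+b)/2,np.linalg.norm(a-b)
def blobs(m,box,minA=20):
    x0,y0,x1,y1=box; k=np.zeros_like(m); k[y0:y1,x0:x1]=m[y0:y1,x0:x1]
    cs=cv2.findContours(k,cv2.RETR_EXTERNAL,cv2.CHAIN_APPROX_NONE)[0]
    return sorted([c for c in cs if cv2.contourArea(c)>=minA],key=cv2.contourArea,reverse=True)
def rect(c,ct,z):
    w=onz(c,ct.reshape(-1,2),z); (x,y),(a,b),_=r=cv2.minAreaRect((w*1000).astype(np.float32))
    bx=cv2.boxPoints(r); e=[bx[1]-bx[0],bx[2]-bx[1]]; e=max(e,key=np.linalg.norm)
    ang=np.degrees(np.arctan2(e[1],e[0])); ang=(ang+90)%180-90
    return np.round([x,y,max(a,b),min(a,b),ang],1)
E
cat > m.py <<'E'
import pickle; from h import *
d=pickle.load(open("cam0.pkl","rb")); T=d["top"];S=d["scene"]
def hsv(c): return cv2.split(cv2.cvtColor(c["image"],cv2.COLOR_RGB2HSV))
H,s,V=hsv(T); H2,s2,V2=hsv(S)
yel=((H>20)&(H<36)&(s>150)).astype(np.uint8); yel2=((H2>20)&(H2<36)&(s2>150)).astype(np.uint8)
print("yellow V top",np.percentile(V[yel>0],[10,50,90]),"scene",np.percentile(V2[yel2>0],[10,50,90]))
red=((H<8)|(H>172))&(s>170)&(V>70); red=red.astype(np.uint8)
b=blobs(red,(350,255,460,330)); print("dock",[rect(T,x,.008) for x in b])
b=np.vstack(blobs(red,(350,255,460,330))); print("dock all",rect(T,b,.008))
b=blobs(yel,(380,180,450,250)); print("rtray",rect(T,b[0],.011),np.array(cv2.fitEllipse((onz(T,b[0].reshape(-1,2),.011)*1000).astype(np.float32)),dtype=object))
br=((H<20)&(s>100)&(V>40)).astype(np.uint8)
b=blobs(br,(105,170,190,250)); print("stray",[rect(T,x,.011) for x in b])
dk=(V<60).astype(np.uint8)
b=blobs(dk,(105,275,180,320)); print("strips",[rect(T,x,.03) for x in b])
bl=((H>95)&(H<115)&(s>100)).astype(np.uint8); b=blobs(bl,(170,110,240,175)); print("mug",rect(T,b[0],.09))
b=blobs(red,(300,125,400,160)); print("sd",rect(T,b[0],.015))
def big(c,box,f,n):
    x0,y0,x1,y1=box; return cv2.resize(c["image"][y0:y1,x0:x1,::-1],None,fx=f,fy=f,interpolation=cv2.INTER_CUBIC)
a=np.clip(big(T,(180,190,340,310),5,0)*1.6,0,255).astype(np.uint8);cv2.imwrite("pics/ct.png",a)
a=np.clip(big(S,(190,120,350,260),5,0)[:600]*1.6,0,255).astype(np.uint8);cv2.imwrite("pics/cs.png",a)
E
python3 m.py
```

```text
yellow V top [ 90. 127. 131.] scene [ 67. 112. 116.]
dock [array([ 417.1, -294. ,  178.6,   88.7,  -80.8])]
dock all [ 417.1 -294.   178.6   88.7  -80.8]
rtray [ 602.7 -318.6  131.1  128.8  -89. ] [(602.9783325195312, -317.7184143066406)
 (128.86277770996094, 130.86093139648438) 13.667659759521484]
stray [array([598.2, 321.9, 134.5, 131.6,  79.9])]
strips [array([410.4, 273.3,  46.2,  19.1,  14.4]), array([386.3, 370.2,  46.1,  18.8,  13.8])]
mug [734.6 170.7 119.1  76.1  30.6]
sd [ 775.7 -180.3   96.9   22.2   87.5]
```

```bash
sleep 1
```

```text
(no output)
```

View pics/ct.png

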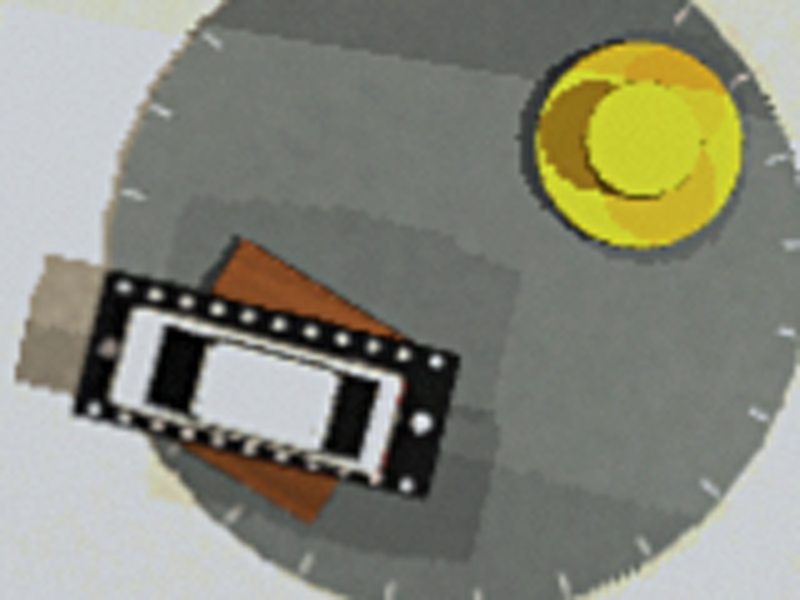

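View pics/cs.png

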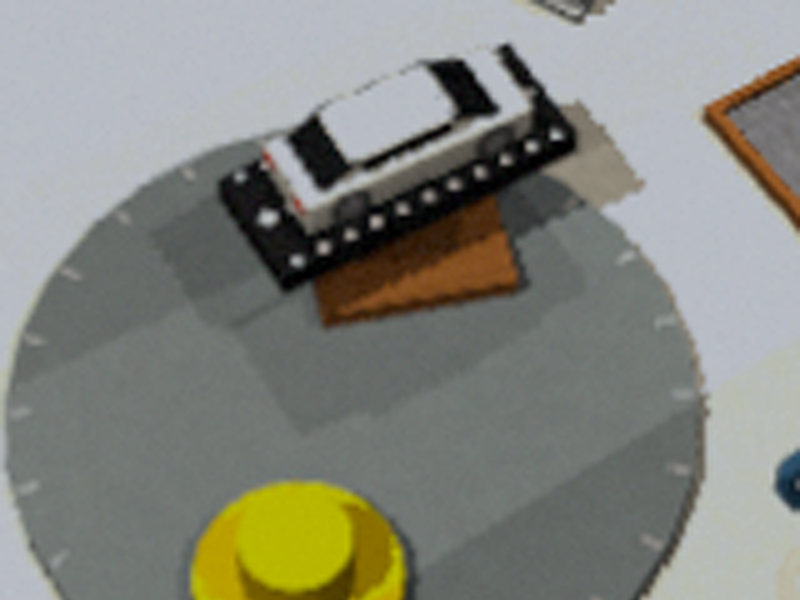

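The crops show the car centred along the plate with its bonnet towards +y, the red rear lights at crop (400,400). Plate corners in the top crop are (107,270), (460,355), (427,498) and (73,413). The yellow hub top is at (643,137) in the top crop and (295,533) in the scene crop.

```bash
cat > m2.py <<'E'
from m import *
f=lambda p,o:(np.array(p,float)+.5)/5-.5+np.array(o)
ot=(180,190);os_=(190,120)
for a,b in(((107,270),(575,130)),((460,355),(285,283)),((427,498),(220,182)),((643,137),(295,533))):
    p,e=tri(T,f(a,ot),S,f(b,os_)); print("tri",(p*1000).round(1),round(e*1000,1))
for z in(.076,.081,.086,.091):
    pl=f([(107,270),(460,355),(427,498),(73,413)],ot); print("plate",z,rect(T,pl,z))
    ca=f([(133,305),(403,375),(383,482),(110,412)],ot); print(" car",rect(T,ca,z+.024))
    hub=blobs(((yel>0)).astype(np.uint8),(280,190,335,245)); print(" foot",rect(T,hub[0],z-.016-.036), "hub c",onz(T,f((643,137),ot),z-.016)*1000)
    fo=f([(242,237),(405,340)],ot); fo2=f([(242,237),(312,522)],ot); w=onz(T,fo,z-.052)*1000;w2=onz(T,f([(312,522),(337,480)],ot),z-.052)*1000; e=w[1]-w[0]; print(" brfoot",w.round(1).tolist(),w2.round(1).tolist())
E
python3 m2.py | tail -20
```

```text
tri [523.6 169.9  88.1] 1.7
tri [490.7  17.1  78.1] 0.3
tri [429.2  30.1  81.1] 0.6
tri [587.6 -61.6  70.6] 1.4
plate 0.076 [476.3 101.6 159.5  64.1  78.1]
 car [473.4 102.2 121.9  46.4  77.2]
 foot [587.9 -60.9  95.4  92.9   0.8] hub c [[588.78104411 -61.64312033]]
 brfoot [[540.8, 121.2], [495.1, 44.4]] [[410.8, 85.1], [430.3, 74.1]]
plate 0.081 [476.6 101.  158.6  63.7  78.1]
 car [473.7 101.5 121.2  46.1  77.2]
 foot [587.6 -60.6  94.9  92.4   0.8] hub c [[588.43618921 -61.37484939]]
 brfoot [[540.7, 120.5], [495.3, 44.1]] [[411.4, 84.6], [430.8, 73.6]]
plate 0.086 [476.8 100.3 157.8  63.4  78.1]
 car [474.  100.9 120.6  45.8  77.2]
 foot [587.3 -60.4  94.4  91.9   0.8] hub c [[588.09133432 -61.10657846]]
 brfoot [[540.6, 119.8], [495.4, 43.8]] [[412.0, 84.1], [431.2, 73.2]]
plate 0.091 [477.1  99.7 156.9  63.   78.1]
 car [474.3 100.2 119.9  45.6  77.2]
 foot [586.9 -60.1  93.9  91.5   0.8] hub c [[587.74647942 -60.83830752]]
 brfoot [[540.6, 119.1], [495.6, 43.5]] [[412.6, 83.6], [431.7, 72.7]]
```

Every measured size matches its given dimension, so I'll go ahead. The turntable top is about 18 mm high and the plate top about 84 mm. The car is at (474,101) with its length at 77.7°. Next is a small planner that converts targets to move units.

```bash
cat > go.py <<'E'
# usage: go.py x y z(mm) yaw(deg) -> per-call shifts (fraction of .2 m) and turn (fraction of 90 deg)
import sys,numpy as np
from bench import state
s=state(); p=np.array(s["tcp_pos"])*1000; yaw=np.degrees(s["tool_rot"][2])
print("t",round(s["t"],2),"at",p.round(1),"yaw",round(yaw,1),"w",round(s["width"]*1000,1),"gf",round(s["grasp_force"],1),"F",np.round(s["force"],1))
def leg(tx,ty,tz,ty_):
    global p,yaw
    d=np.array([tx,ty,tz])-p; dy=(ty_-yaw+90)%180-90
    if "-y" in sys.argv: dy=(ty_-yaw+180)%360-180
    n=max(1,int(np.ceil(max(np.linalg.norm(d)/200,abs(dy)/40))))
    for i in range(n):
        a=np.radians(yaw); v=d/n
        print("  shift",np.round([(v[0]*np.cos(a)+v[1]*np.sin(a))/200,(v[0]*np.sin(a)-v[1]*np.cos(a))/200,-v[2]/200],3).tolist(),"turn",round(-dy/n/90,3))
        yaw+=dy/n
    p=p+d
a=[float(v) for v in sys.argv[1:] if v!="-y"]
for i in range(0,len(a),4): print("->",a[i:i+4]); leg(*a[i:i+4])
E
python3 go.py 474 101 160 77.7 474 101 89 77.7
```

```text
t 0.1 at [215.7 612.6 204.5] yaw 160.6 w 94.4 gf 0.0 F [ 0.2 -0.4  1.1]
-> [474.0, 101.0, 160.0, 77.7]
  shift [-0.689, -0.661, 0.074] turn 0.307
  shift [-0.917, -0.266, 0.074] turn 0.307
  shift [-0.936, 0.19, 0.074] turn 0.307
-> [474.0, 101.0, 89.0, 77.7]
  shift [0.0, 0.0, 0.355] turn 0.0
```

>>> move_arm:
  series:
    - [[-0.23, -0.22, 0.02], 0.1, 1]
    - [[-0.46, -0.44, 0.05], 0.2, 1]
    - [[-0.689, -0.661, 0.074], 0.307, 1]
    - [[-0.689, -0.661, 0.074], 0.307, 1]
    - [[-0.689, -0.661, 0.074], 0.307, 1]

```text
t: 0.6
tcp_pos: [0.3032, 0.439, 0.1895]
tool_rot: [-3.139, 0.001, 2.315]
force: [-1.3, 0.6, 1.0]
width: 0.0937
grasp_force: 0.0
```

>>> move_arm:
  series:
    - [[-0.23, -0.07, 0.02], 0.08, 1]
    - [[-0.46, -0.13, 0.04], 0.16, 1]
    - [[-0.69, -0.2, 0.06], 0.24, 1]
    - [[-0.917, -0.266, 0.074], 0.307, 1]
    - [[-0.917, -0.266, 0.074], 0.307, 1]

```text
t: 1.1
tcp_pos: [0.3898, 0.2689, 0.1755]
tool_rot: [-3.141, 0.001, 1.831]
force: [0.6, -0.3, -0.0]
width: 0.0938
grasp_force: 0.0
```

>>> move_arm:
  series:
    - [[-0.23, 0.05, 0.02], 0.08, 1]
    - [[-0.47, 0.1, 0.04], 0.16, 1]
    - [[-0.7, 0.14, 0.06], 0.24, 1]
    - [[-0.936, 0.19, 0.074], 0.307, 1]
    - [[-0.936, 0.19, 0.074], 0.307, 1]

```text
t: 1.6
tcp_pos: [0.4761, 0.0988, 0.161]
tool_rot: [3.141, 0.0, 1.35]
force: [0.2, -0.3, 0.7]
width: 0.0939
grasp_force: 0.0
```

```bash
python3 go.py 474 101 89 77.7; python3 - <<'E'
from bench import imaging; import cv2
c=imaging.read_camera("scene"); cv2.imwrite("pics/s1.png",cv2.resize(c["image"][60:240,150:390,::-1],None,fx=3,fy=3))
E
```

```text
t 1.6 at [476.1  98.8 161. ] yaw 77.4 w 93.9 gf 0.0 F [ 0.2 -0.3  0.7]
-> [474.0, 101.0, 89.0, 77.7]
  shift [0.008, -0.013, 0.36] turn -0.004
```

View pics/s1.png

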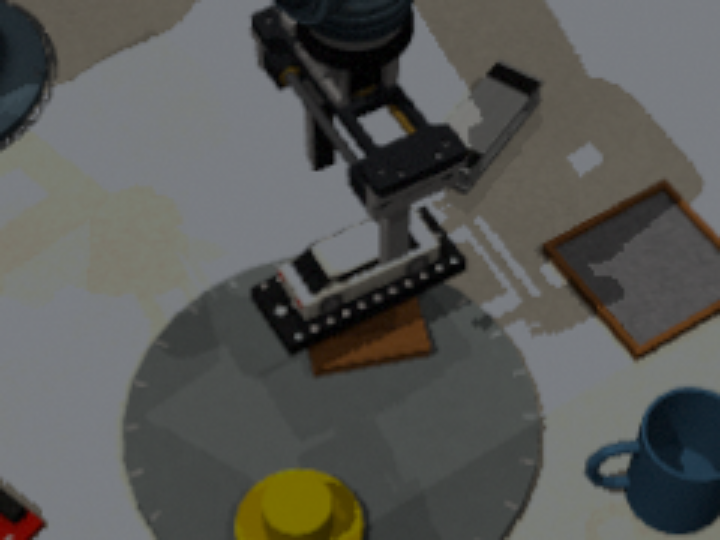

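The gripper hangs over the car with a finger on each side, so I'll descend.

>>> move_arm:
  series:
    - [[0.008, -0.013, 0.1], 0, 1]
    - [[0.008, -0.013, 0.2], 0, 1]
    - [[0.008, -0.013, 0.3], 0, 1]
    - [[0.008, -0.013, 0.36], 0, 1]
    - [[0.008, -0.013, 0.36], 0, 1]

```text
t: 2.15
tcp_pos: [0.4703, 0.1052, 0.0874]
tool_rot: [-3.138, 0.0, 1.359]
force: [0.6, 0.3, -0.2]
width: 0.0939
grasp_force: 0.0
```

>>> move_arm:
  series:
    - [[0, 0, 0], 0, -1]
    - [[0, 0, 0], 0, -1]
    - [[0, 0, 0], 0, -1]
    - [[0, 0, 0], 0, -1]
    - [[0, 0, 0], 0, -1]

```text
t: 2.65
tcp_pos: [0.4723, 0.1037, 0.0895]
tool_rot: [3.141, -0.0, 1.356]
force: [-0.1, -1.1, 0.6]
width: 0.0575
grasp_force: 0.0
```

>>> move_arm:
  series:
    - [[0, 0, 0], 0, -1]
    - [[0, 0, 0], 0, -1]
    - [[0, 0, -0.02], 0, -1]
    - [[0, 0, -0.04], 0, -1]
    - [[0, 0, -0.06], 0, -1]

```text
t: 3.15
tcp_pos: [0.4718, 0.1037, 0.1012]
tool_rot: [-3.141, 0.0, 1.356]
force: [0.6, -0.1, -2.1]
width: 0.0436
grasp_force: 29.9
```

```bash
python3 go.py 474 101 200 77.7 417 -294 150 99.2 417 -294 15 99.2
```

```text
t 3.15 at [471.8 103.7 101.2] yaw 77.7 w 43.6 gf 29.9 F [ 0.6 -0.1 -2.1]
-> [474.0, 101.0, 200.0, 77.7]
  shift [-0.011, 0.014, -0.494] turn -0.0
-> [417.0, -294.0, 150.0, 99.2]
  shift [-0.663, 0.047, 0.083] turn -0.08
  shift [-0.664, -0.036, 0.083] turn -0.08
  shift [-0.655, -0.118, 0.083] turn -0.08
-> [417.0, -294.0, 15.0, 99.2]
  shift [0.0, 0.0, 0.675] turn 0.0
```

>>> move_arm:
  series:
    - [[-0.01, 0.01, -0.1], 0, -1]
    - [[-0.01, 0.01, -0.2], 0, -1]
    - [[-0.01, 0.01, -0.33], 0, -1]
    - [[-0.01, 0.01, -0.43], 0, -1]
    - [[-0.011, 0.014, -0.49], 0, -1]

```text
t: 3.65
tcp_pos: [0.475, 0.101, 0.2011]
tool_rot: [3.139, -0.001, 1.356]
force: [0.1, 0.1, -1.7]
width: 0.0435
grasp_force: 29.9
```

>>> move_arm:
  series:
    - [[-0.1, 0.01, 0.02], -0.02, -1]
    - [[-0.25, 0.02, 0.03], -0.04, -1]
    - [[-0.4, 0.03, 0.05], -0.06, -1]
    - [[-0.55, 0.04, 0.07], -0.07, -1]
    - [[-0.663, 0.047, 0.083], -0.08, -1]

```text
t: 4.15
tcp_pos: [0.4545, -0.0319, 0.1818]
tool_rot: [-3.14, -0.0, 1.482]
force: [-0.3, 0.3, -1.7]
width: 0.0436
grasp_force: 29.9
```

>>> move_arm:
  series:
    - [[-0.13, -0.01, 0.02], -0.02, -1]
    - [[-0.26, -0.02, 0.03], -0.03, -1]
    - [[-0.4, -0.02, 0.05], -0.05, -1]
    - [[-0.53, -0.03, 0.07], -0.065, -1]
    - [[-0.664, -0.036, 0.083], -0.08, -1]

```text
t: 4.65
tcp_pos: [0.4355, -0.163, 0.1652]
tool_rot: [-3.141, -0.001, 1.608]
force: [0.4, 0.4, -1.3]
width: 0.0436
grasp_force: 29.9
```

>>> move_arm:
  series:
    - [[-0.13, -0.02, 0.02], -0.02, -1]
    - [[-0.26, -0.05, 0.03], -0.04, -1]
    - [[-0.45, -0.08, 0.06], -0.06, -1]
    - [[-0.57, -0.11, 0.07], -0.075, -1]
    - [[-0.655, -0.118, 0.083], -0.08, -1]

```text
t: 5.15
tcp_pos: [0.4166, -0.2954, 0.1487]
tool_rot: [-3.141, -0.001, 1.732]
force: [0.3, -0.7, -2.3]
width: 0.0437
grasp_force: 29.9
```

>>> move_arm:
  series:
    - [[0, 0, 0], 0, -1]
    - [[0, 0, 0], 0, -1]

```text
t: 5.35
tcp_pos: [0.4172, -0.2935, 0.1488]
tool_rot: [-3.141, -0.001, 1.732]
force: [-0.4, 0.1, -1.5]
width: 0.0435
grasp_force: 29.9
```

```bash
python3 go.py 416.6 -292 50 99.2 416.6 -292 17 99.2;  python3 - <<'E'
from bench import imaging; import cv2
c=imaging.read_camera("top"); cv2.imwrite("pics/t2.png",cv2.resize(c["image"][150:350,180:460,::-1],None,fx=2.5,fy=2.5))
E
```

```text
t 5.35 at [ 417.2 -293.5  148.8] yaw 99.3 w 43.5 gf 29.9 F [-0.4  0.1 -1.5]
-> [416.6, -292.0, 50.0, 99.2]
  shift [0.008, -0.002, 0.494] turn 0.001
-> [416.6, -292.0, 17.0, 99.2]
  shift [0.0, 0.0, 0.165] turn -0.0
```

View pics/t2.png

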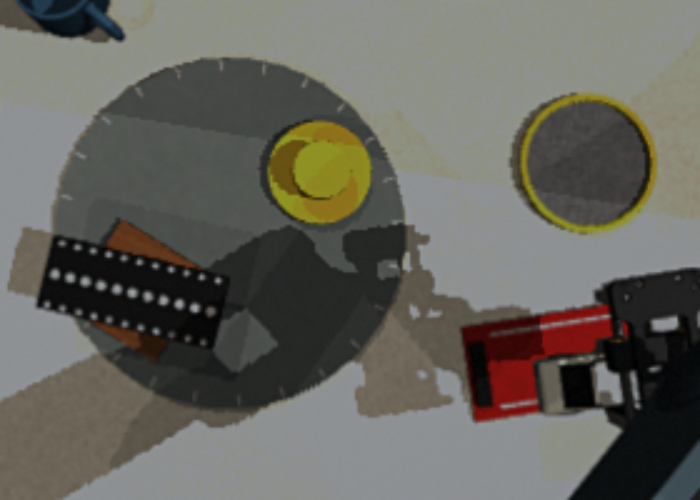

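The car is held level over the dock and the plate hasn't moved, so I'll lower the car.

>>> move_arm:
  series:
    - [[0.008, 0, 0.12], 0, -1]
    - [[0.008, 0, 0.26], 0, -1]
    - [[0.008, 0, 0.4], 0, -1]
    - [[0.008, 0, 0.52], 0, -1]
    - [[0.008, 0, 0.6], 0, -1]

```text
t: 5.9
tcp_pos: [0.4168, -0.2904, 0.0276]
tool_rot: [-3.14, -0.002, 1.735]
force: [0.0, 0.5, -2.4]
width: 0.0438
grasp_force: 29.9
```

>>> move_arm:
  series:
    - [[0, 0, 0.02], 0, -1]
    - [[0, 0, 0.04], 0, -1]
    - [[0, 0, 0.05], 0, -1]
    - [[0, 0, 0.055], 0, -1]
    - [[0, 0, 0.055], 0, -1]

```text
t: 6.4
tcp_pos: [0.4178, -0.2928, 0.0192]
tool_rot: [3.141, 0.001, 1.733]
force: [-0.3, 1.4, 1.3]
width: 0.0435
grasp_force: 29.9
```

>>> move_arm:
  series:
    - [[0, 0, 0.005], 0, -1]
    - [[0, 0, 0.01], 0, -1]
    - [[0, 0, 0.01], 0, -1]

```text
t: 6.7
tcp_pos: [0.4178, -0.2929, 0.0191]
tool_rot: [-3.141, -0.0, 1.733]
force: [-6.4, 7.1, 18.7]
width: 0.0438
grasp_force: 30.0
```

Contact came at 19 mm, which implies the turntable is about 12.5 mm high. The plate size measured at z=0.076 agrees with that. Releasing the car.

>>> move_arm:
  series:
    - [[0, 0, -0.006], 0, -1]
    - [[0, 0, -0.006], 0, 1]
    - [[0, 0, -0.006], 0, 1]
    - [[0, 0, -0.006], 0, 1]
    - [[0, 0, -0.006], 0, 1]

```text
t: 7.2
tcp_pos: [0.4172, -0.2925, 0.0174]
tool_rot: [-3.142, 0.0, 1.733]
force: [0.5, 0.3, 0.7]
width: 0.0723
grasp_force: 0.0
```

>>> move_arm:
  series:
    - [[0, 0, 0], 0, 1]
    - [[0, 0, -0.1], 0, 1]
    - [[0, 0, -0.3], 0, 1]
    - [[0, 0, -0.55], 0, 1]
    - [[0, 0, -0.7], 0, 1]

```text
t: 7.7
tcp_pos: [0.4182, -0.2934, 0.1611]
tool_rot: [3.139, 0.004, 1.733]
force: [0.9, -0.7, -0.6]
width: 0.0939
grasp_force: 0.0
```

```bash
python3 go.py 476 101.5 150 78 476 101.5 55 78
```

```text
t 7.7 at [ 418.2 -293.4  161.1] yaw 99.3 w 93.9 gf 0.0 F [ 0.9 -0.7 -0.6]
-> [476.0, 101.5, 150.0, 78.0]
  shift [0.951, 0.302, 0.028] turn 0.118
  shift [0.99, 0.121, 0.028] turn 0.118
-> [476.0, 101.5, 55.0, 78.0]
  shift [0.0, 0.0, 0.475] turn -0.0
```

>>> move_arm:
  series:
    - [[0.24, 0.08, 0.01], 0.03, 1]
    - [[0.48, 0.15, 0.02], 0.06, 1]
    - [[0.72, 0.23, 0.03], 0.09, 1]
    - [[0.951, 0.302, 0.028], 0.118, 1]
    - [[0.951, 0.302, 0.028], 0.118, 1]

```text
t: 8.2
tcp_pos: [0.4459, -0.0902, 0.1515]
tool_rot: [-3.141, -0.001, 1.554]
force: [-0.3, 0.3, -0.0]
width: 0.0937
grasp_force: 0.0
```

>>> move_arm:
  series:
    - [[0.24, 0.03, 0.01], 0.03, 1]
    - [[0.48, 0.06, 0.02], 0.06, 1]
    - [[0.72, 0.09, 0.03], 0.09, 1]
    - [[0.99, 0.121, 0.028], 0.118, 1]
    - [[0.99, 0.121, 0.028], 0.118, 1]

```text
t: 8.7
tcp_pos: [0.475, 0.1059, 0.1463]
tool_rot: [3.142, -0.001, 1.368]
force: [0.4, -0.7, 0.8]
width: 0.0939
grasp_force: 0.0
```

>>> move_arm:
  series:
    - [[0, 0, 0], 0, 1]
    - [[0, 0, 0], 0, 1]

```text
t: 8.9
tcp_pos: [0.475, 0.1013, 0.1461]
tool_rot: [-3.141, 0.0, 1.361]
force: [-1.0, -0.5, 0.2]
width: 0.094
grasp_force: 0.0
```

```bash
python3 go.py 476 101.5 55 78;  python3 - <<'E'
from bench import imaging; import cv2
c=imaging.read_camera("top"); cv2.imwrite("pics/t3.png",cv2.resize(c["image"][170:350,180:460,::-1],None,fx=2.8,fy=2.8))
E
```

```text
t 8.9 at [475.  101.3 146.1] yaw 78.0 w 94.0 gf 0.0 F [-1.  -0.5  0.2]
-> [476.0, 101.5, 55.0, 78.0]
  shift [0.002, 0.005, 0.456] turn 0.0
```

View pics/t3.png

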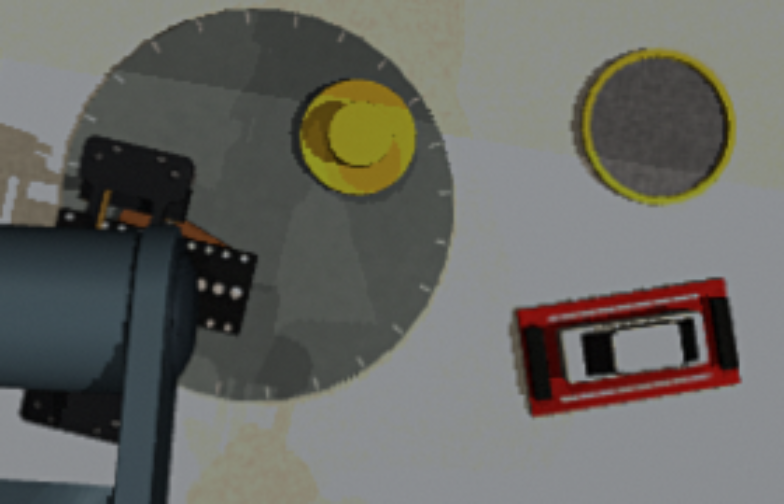

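The car sits centred between the chocks at about (630,347) in this crop. The gripper is over the plate, so I'll descend and grip it.

>>> move_arm:
  series:
    - [[0, 0, 0.12], 0, 1]
    - [[0, 0, 0.24], 0, 1]
    - [[0, 0, 0.35], 0, 1]
    - [[0, 0.005, 0.42], 0, 1]
    - [[0, 0.005, 0.456], 0, 1]

```text
t: 9.45
tcp_pos: [0.4754, 0.1011, 0.0539]
tool_rot: [-3.14, 0.0, 1.36]
force: [-0.8, -0.3, 1.1]
width: 0.0942
grasp_force: 0.0
```

>>> move_arm:
  series:
    - [[0, 0, 0], 0, 1]
    - [[0, 0, 0], 0, -1]
    - [[0, 0, 0], 0, -1]
    - [[0, 0, 0], 0, -1]
    - [[0, 0, 0], 0, -1]

```text
t: 9.95
tcp_pos: [0.4761, 0.1023, 0.0556]
tool_rot: [3.141, -0.0, 1.363]
force: [-1.8, 0.8, 1.9]
width: 0.0652
grasp_force: 1.1
```

>>> move_arm:
  series:
    - [[0, 0, 0], 0, -1]
    - [[0, 0, 0], 0, -1]
    - [[0, 0, 0], 0, -1]

```text
t: 10.25
tcp_pos: [0.4759, 0.1023, 0.0555]
tool_rot: [-3.141, -0.0, 1.362]
force: [-2.4, 1.0, 6.2]
width: 0.0637
grasp_force: 30.0
```

>>> move_arm:
  series:
    - [[0, 0, -0.03], 0, -1]
    - [[0, 0, -0.08], 0, -1]
    - [[0, 0, -0.2], 0, -1]
    - [[0, 0, -0.35], 0, -1]
    - [[0, 0, -0.5], 0, -1]

```text
t: 10.75
tcp_pos: [0.4754, 0.1022, 0.1561]
tool_rot: [-3.141, 0.0, 1.362]
force: [0.0, 0.1, -3.5]
width: 0.064
grasp_force: 30.0
```

```bash
python3 go.py 398.3 321.8 150 104 398.3 321.8 35 104; python3 - <<'E'
from bench import imaging; import cv2
c=imaging.read_camera("scene"); cv2.imwrite("pics/s4.png",cv2.resize(c["image"][60:260,170:390,::-1],None,fx=2.5,fy=2.5))
E
```

```text
t 10.75 at [475.4 102.2 156.1] yaw 78.1 w 64.0 gf 30.0 F [ 0.   0.1 -3.5]
-> [398.3, 321.8, 150.0, 104.0]
  shift [0.497, -0.302, 0.015] turn -0.144
  shift [0.552, -0.183, 0.015] turn -0.144
-> [398.3, 321.8, 35.0, 104.0]
  shift [0.0, 0.0, 0.575] turn -0.0
```

View pics/s4.png

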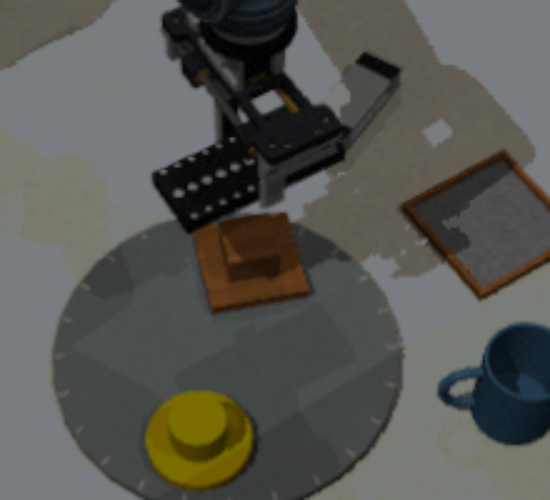

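The plate is held level and the brown pedestal stayed where it was.

>>> move_arm:
  series:
    - [[0.12, -0.08, 0], -0.04, -1]
    - [[0.25, -0.15, 0.01], -0.08, -1]
    - [[0.38, -0.23, 0.01], -0.11, -1]
    - [[0.497, -0.302, 0.015], -0.144, -1]
    - [[0.497, -0.302, 0.015], -0.144, -1]

```text
t: 11.3
tcp_pos: [0.4357, 0.2139, 0.1512]
tool_rot: [-3.14, -0.0, 1.593]
force: [0.1, -0.1, -2.0]
width: 0.0639
grasp_force: 30.0
```

>>> move_arm:
  series:
    - [[0.13, -0.05, 0], -0.04, -1]
    - [[0.27, -0.09, 0.01], -0.08, -1]
    - [[0.41, -0.14, 0.01], -0.11, -1]
    - [[0.552, -0.183, 0.015], -0.144, -1]
    - [[0.552, -0.183, 0.015], -0.144, -1]

```text
t: 11.8
tcp_pos: [0.3979, 0.3232, 0.1485]
tool_rot: [-3.141, -0.0, 1.818]
force: [-0.2, -1.2, -2.4]
width: 0.0634
grasp_force: 30.0
```

>>> move_arm:
  series:
    - [[0, 0, 0.1], 0, -1]
    - [[0, 0, 0.25], 0, -1]
    - [[0, 0, 0.38], 0, -1]
    - [[0, 0, 0.45], 0, -1]
    - [[0, 0, 0.45], 0, -1]

```text
t: 12.3
tcp_pos: [0.3975, 0.3201, 0.0569]
tool_rot: [-3.137, 0.001, 1.813]
force: [-0.8, -0.8, -1.9]
width: 0.0635
grasp_force: 30.0
```

```bash
python3 go.py 398.3 321.8 30 104
```

```text
t 12.3 at [397.5 320.1  56.9] yaw 103.9 w 63.5 gf 30.0 F [-0.8 -0.8 -1.9]
-> [398.3, 321.8, 30.0, 104.0]
  shift [0.007, 0.006, 0.134] turn -0.001
```

>>> move_arm:
  series:
    - [[0, 0, 0.05], 0, -1]
    - [[0, 0, 0.1], 0, -1]
    - [[0, 0, 0.135], 0, -1]
    - [[0, 0, 0.145], 0, -1]
    - [[0, 0, 0.145], 0, -1]

```text
t: 12.8
tcp_pos: [0.3986, 0.3217, 0.0298]
tool_rot: [-3.141, 0.0, 1.815]
force: [-0.6, 0.9, -1.8]
width: 0.064
grasp_force: 30.0
```

>>> move_arm:
  series:
    - [[0, 0, 0.005], 0, -1]
    - [[0, 0, 0.01], 0, -1]
    - [[0, 0, 0.01], 0, -1]

```text
t: 13.1
tcp_pos: [0.3989, 0.3218, 0.0282]
tool_rot: [3.141, -0.0, 1.815]
force: [-0.0, 0.3, -2.9]
width: 0.0636
grasp_force: 30.0
```

>>> move_arm:
  series:
    - [[0, 0, 0.005], 0, -1]
    - [[0, 0, 0.01], 0, -1]
    - [[0, 0, 0.01], 0, -1]

```text
t: 13.4
tcp_pos: [0.3986, 0.3216, 0.0259]
tool_rot: [-3.141, 0.0, 1.815]
force: [0.1, 1.3, -2.0]
width: 0.0639
grasp_force: 30.0
```

>>> move_arm:
  series:
    - [[0, 0, 0.005], 0, -1]
    - [[0, 0, 0.01], 0, -1]
    - [[0, 0, 0.01], 0, -1]

```text
t: 13.7
tcp_pos: [0.3986, 0.3216, 0.0239]
tool_rot: [-3.141, 0.0, 1.815]
force: [-0.3, -0.6, -2.9]
width: 0.0635
grasp_force: 30.0
```

>>> move_arm:
  series:
    - [[0, 0, 0.003], 0, -1]
    - [[0, 0, 0.006], 0, -1]
    - [[0, 0, 0.006], 0, -1]

```text
t: 14.0
tcp_pos: [0.3988, 0.3217, 0.0235]
tool_rot: [-3.141, 0.0, 1.815]
force: [-3.2, -2.7, 5.3]
width: 0.0638
grasp_force: 30.0
```

Contact, and the turntable height is confirmed at about 12 mm. I'll release, retreat to the side and measure the pedestals.

>>> move_arm:
  series:
    - [[0, 0, 0], 0, 1]
    - [[0, 0, 0], 0, 1]
    - [[0, 0, 0], 0, 1]
    - [[0, 0, 0], 0, 1]
    - [[0, 0, 0], 0, 1]

```text
t: 14.5
tcp_pos: [0.3988, 0.3217, 0.0228]
tool_rot: [3.141, -0.0, 1.815]
force: [-0.3, -0.2, -0.6]
width: 0.0937
grasp_force: 0.0
```

>>> move_arm:
  series:
    - [[0, 0, -0.1], 0, 1]
    - [[0, 0, -0.25], 0, 1]
    - [[0, 0, -0.45], 0, 1]
    - [[0, 0, -0.65], 0, 1]
    - [[0, 0, -0.65], 0, 1]

```text
t: 15.0
tcp_pos: [0.4024, 0.3236, 0.1592]
tool_rot: [3.13, -0.003, 1.815]
force: [0.2, -0.4, 1.0]
width: 0.0941
grasp_force: 0.0
```

```bash
cat > m3.py <<'E'
from h import *; from bench import imaging
c=imaging.read_camera("top"); cv2.imwrite("pics/t5.png",c["image"][:,:,::-1])
H,s,V=cv2.split(cv2.cvtColor(c["image"],cv2.COLOR_RGB2HSV))
br=((H<20)&(s>100)&(V>25)).astype(np.uint8); Tz=.012
for b in blobs(br,(195,215,300,310),60): print("brown",rect(c,b,Tz+.014))
yel=((H>20)&(H<36)&(s>130)).astype(np.uint8)
print("yellow",rect(c,blobs(yel,(270,180,345,255))[0],Tz+.014))
E
python3 m3.py; python3 go.py 476.3 102.5 140 59 476.3 102.5 30 59
```

```text
brown [474.9 103.2  96.5  96.2  59.7]
yellow [587.5 -61.5  94.7  94.4 -17.2]
t 15.05 at [400.7 322.7 156.1] yaw 104.0 w 94.2 gf 0.0 F [-0.3 -0.2 -0.2]
-> [476.3, 102.5, 140.0, 59.0]
  shift [-0.58, 0.05, 0.04] turn 0.25
  shift [-0.517, 0.268, 0.04] turn 0.25
-> [476.3, 102.5, 30.0, 59.0]
  shift [0.0, 0.0, 0.55] turn -0.0
```

View pics/t5.png

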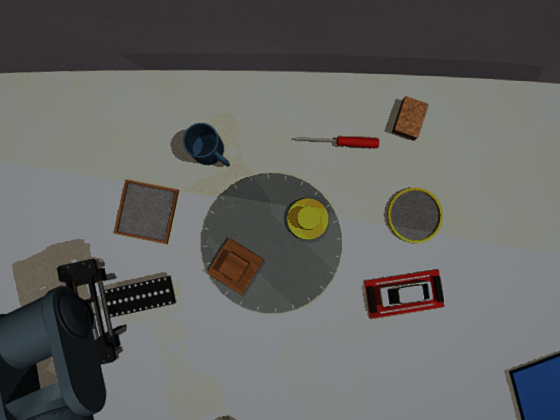

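The plate lies on the stand at (140,297), the brown pedestal is clear at (236,265) and the mug and screwdriver are untouched. Next is the brown pedestal at (475,103), with its sides at 59.7°.

>>> move_arm:
  series:
    - [[-0.15, 0.01, 0.01], 0.06, 1]
    - [[-0.3, 0.03, 0.02], 0.12, 1]
    - [[-0.45, 0.04, 0.03], 0.19, 1]
    - [[-0.58, 0.05, 0.04], 0.25, 1]
    - [[-0.58, 0.05, 0.04], 0.25, 1]

```text
t: 15.55
tcp_pos: [0.436, 0.2094, 0.1429]
tool_rot: [-3.139, 0.001, 1.418]
force: [-0.3, 0.0, 0.3]
width: 0.0939
grasp_force: 0.0
```

>>> move_arm:
  series:
    - [[-0.13, 0.07, 0.01], 0.06, 1]
    - [[-0.26, 0.14, 0.02], 0.12, 1]
    - [[-0.4, 0.2, 0.03], 0.19, 1]
    - [[-0.517, 0.268, 0.04], 0.245, 1]
    - [[-0.517, 0.268, 0.04], 0.245, 1]

```text
t: 16.05
tcp_pos: [0.4741, 0.1002, 0.1357]
tool_rot: [-3.14, 0.001, 1.035]
force: [-0.3, 0.4, 0.2]
width: 0.094
grasp_force: 0.0
```

>>> move_arm:
  series:
    - [[0, 0, 0.1], 0, 1]
    - [[0, 0, 0.2], 0, 1]
    - [[0, 0, 0.28], 0, 1]
    - [[0, 0, 0.28], 0, 1]

```text
t: 16.45
tcp_pos: [0.4713, 0.1028, 0.0779]
tool_rot: [-3.136, 0.003, 1.04]
force: [-1.4, -0.4, -0.3]
width: 0.0941
grasp_force: 0.0
```

```bash
python3 go.py 475 103 31 59.7
```

```text
t 16.45 at [471.3 102.8  77.9] yaw 59.6 w 94.1 gf 0.0 F [-1.4 -0.4 -0.3]
-> [475.0, 103.0, 31.0, 59.7]
  shift [0.011, 0.015, 0.235] turn -0.001
```

>>> move_arm:
  series:
    - [[0.005, 0.008, 0.1], 0, 1]
    - [[0.005, 0.008, 0.18], 0, 1]
    - [[0.005, 0.008, 0.225], 0, 1]
    - [[0.005, 0.008, 0.225], 0, 1]
    - [[0.005, 0.008, 0.225], 0, -1]

```text
t: 16.95
tcp_pos: [0.4764, 0.1018, 0.0365]
tool_rot: [3.141, -0.0, 1.038]
force: [0.3, -0.2, 0.2]
width: 0.089
grasp_force: 0.0
```

>>> move_arm:
  series:
    - [[0, 0, 0], 0, -1]
    - [[0, 0, 0], 0, -1]
    - [[0, 0, 0], 0, -1]
    - [[0, 0, 0], 0, -1]
    - [[0, 0, 0], 0, -1]

```text
t: 17.45
tcp_pos: [0.4756, 0.1016, 0.0359]
tool_rot: [-3.14, 0.0, 1.037]
force: [-0.5, -0.7, 3.1]
width: 0.05
grasp_force: 30.3
```

>>> move_arm:
  series:
    - [[0, 0, 0], 0, -1]
    - [[0, 0, 0], 0, -1]
    - [[0, 0, 0], 0, -1]

```text
t: 17.75
tcp_pos: [0.4756, 0.1016, 0.0359]
tool_rot: [-3.14, 0.0, 1.037]
force: [-3.0, 1.4, 5.2]
width: 0.0497
grasp_force: 30.0
```

```bash
python3 go.py 475 103 130 59.7 598 322 130 80 598 322 32 80
```

```text
t 17.75 at [475.6 101.6  35.9] yaw 59.4 w 49.7 gf 30.0 F [-3.   1.4  5.2]
-> [475.0, 103.0, 130.0, 59.7]
  shift [0.004, -0.006, -0.471] turn -0.003
-> [598.0, 322.0, 130.0, 80.0]
  shift [0.628, -0.011, -0.0] turn -0.113
  shift [0.62, 0.1, -0.0] turn -0.113
-> [598.0, 322.0, 32.0, 80.0]
  shift [0.0, 0.0, 0.49] turn -0.0
```

>>> move_arm:
  series:
    - [[0, 0, -0.05], 0, -1]
    - [[0, 0, -0.15], 0, -1]
    - [[0, 0, -0.3], 0, -1]
    - [[0, 0, -0.42], 0, -1]
    - [[0.004, -0.006, -0.47], 0, -1]

```text
t: 18.25
tcp_pos: [0.4772, 0.1024, 0.1326]
tool_rot: [3.137, -0.002, 1.037]
force: [1.0, -0.1, -2.1]
width: 0.0499
grasp_force: 30.0
```

>>> move_arm:
  series:
    - [[0.12, 0, 0], -0.02, -1]
    - [[0.26, 0, 0], -0.05, -1]
    - [[0.4, -0.01, 0], -0.08, -1]
    - [[0.53, -0.01, 0], -0.1, -1]
    - [[0.628, -0.011, 0], -0.115, -1]

```text
t: 18.75
tcp_pos: [0.5375, 0.2131, 0.1288]
tool_rot: [-3.141, 0.001, 1.22]
force: [1.1, 0.8, -2.7]
width: 0.0497
grasp_force: 30.0
```

>>> move_arm:
  series:
    - [[0.13, 0.02, 0], -0.02, -1]
    - [[0.28, 0.05, 0], -0.05, -1]
    - [[0.45, 0.07, 0], -0.08, -1]
    - [[0.55, 0.09, 0], -0.1, -1]
    - [[0.62, 0.1, 0], -0.115, -1]

```text
t: 19.25
tcp_pos: [0.599, 0.3225, 0.1283]
tool_rot: [-3.141, 0.001, 1.401]
force: [0.4, 0.5, -3.0]
width: 0.0497
grasp_force: 30.0
```

>>> move_arm:
  series:
    - [[0, 0, 0], 0, -1]
    - [[0, 0, 0.1], 0, -1]
    - [[0, 0, 0.23], 0, -1]
    - [[0, 0, 0.33], 0, -1]
    - [[0, 0, 0.33], 0, -1]

```text
t: 19.75
tcp_pos: [0.5956, 0.3195, 0.0592]
tool_rot: [-3.134, 0.005, 1.398]
force: [-0.9, 0.1, -3.0]
width: 0.0498
grasp_force: 30.0
```

```bash
python3 go.py 598 322 34 80
```

```text
t 19.75 at [595.6 319.5  59.2] yaw 80.1 w 49.8 gf 30.0 F [-0.9  0.1 -3. ]
-> [598.0, 322.0, 34.0, 80.0]
  shift [0.015, 0.01, 0.126] turn 0.001
```

>>> move_arm:
  series:
    - [[0, 0, 0.04], 0, -1]
    - [[0, 0, 0.09], 0, -1]
    - [[0, 0, 0.13], 0, -1]
    - [[0, 0, 0.135], 0, -1]
    - [[0, 0, 0.135], 0, -1]

```text
t: 20.25
tcp_pos: [0.5989, 0.3214, 0.0367]
tool_rot: [-3.141, 0.0, 1.399]
force: [1.3, -0.3, -2.4]
width: 0.0498
grasp_force: 30.0
```

>>> move_arm:
  series:
    - [[0, 0, 0.005], 0, -1]
    - [[0, 0, 0.01], 0, -1]
    - [[0, 0, 0.01], 0, -1]

```text
t: 20.55
tcp_pos: [0.5991, 0.3215, 0.0351]
tool_rot: [3.141, -0.0, 1.399]
force: [-0.3, 0.9, -3.0]
width: 0.0501
grasp_force: 30.0
```

>>> move_arm:
  series:
    - [[0, 0, 0.01], 0, -1]
    - [[0, 0, 0.02], 0, -1]
    - [[0, 0, 0.02], 0, -1]

```text
t: 20.85
tcp_pos: [0.5987, 0.3213, 0.0304]
tool_rot: [-3.141, 0.0, 1.398]
force: [0.6, -0.2, -2.9]
width: 0.05
grasp_force: 30.0
```

>>> move_arm:
  series:
    - [[0, 0, 0.005], 0, -1]
    - [[0, 0, 0.01], 0, -1]
    - [[0, 0, 0.01], 0, -1]

```text
t: 21.15
tcp_pos: [0.5992, 0.3214, 0.0291]
tool_rot: [3.141, -0.0, 1.399]
force: [0.6, 0.0, -1.4]
width: 0.0498
grasp_force: 30.0
```

>>> move_arm:
  series:
    - [[0, 0, 0.005], 0, -1]
    - [[0, 0, 0.005], 0, -1]

```text
t: 21.35
tcp_pos: [0.5992, 0.3215, 0.0289]
tool_rot: [-3.141, 0.0, 1.399]
force: [-2.5, -1.9, 4.7]
width: 0.0498
grasp_force: 30.0
```

>>> move_arm:
  series:
    - [[0, 0, 0], 0, 1]
    - [[0, 0, 0], 0, 1]
    - [[0, 0, 0], 0, 1]
    - [[0, 0, 0], 0, 1]
    - [[0, 0, 0], 0, 1]

```text
t: 21.85
tcp_pos: [0.5991, 0.3214, 0.0278]
tool_rot: [3.141, -0.0, 1.399]
force: [-0.6, -0.1, -0.4]
width: 0.0866
grasp_force: 0.0
```

>>> move_arm:
  series:
    - [[0, 0, -0.1], 0, 1]
    - [[0, 0, -0.25], 0, 1]
    - [[0, 0, -0.45], 0, 1]
    - [[0, 0, -0.55], 0, 1]
    - [[0, 0, -0.55], 0, 1]

```text
t: 22.35
tcp_pos: [0.6015, 0.3223, 0.1424]
tool_rot: [3.135, -0.004, 1.399]
force: [-0.1, 0.3, 0.4]
width: 0.094
grasp_force: 0.0
```

```bash
python3 go.py 587.7 -61.3 130 80 587.7 -61.3 35 80
```

```text
t 22.35 at [601.5 322.3 142.4] yaw 80.1 w 94.0 gf 0.0 F [-0.1  0.3  0.4]
-> [587.7, -61.3, 130.0, 80.0]
  shift [-0.951, 0.13, 0.031] turn 0.001
  shift [-0.951, 0.131, 0.031] turn 0.001
-> [587.7, -61.3, 35.0, 80.0]
  shift [0.0, -0.0, 0.475] turn -0.0
```

>>> move_arm:
  series:
    - [[-0.2, 0.03, 0.01], 0, 1]
    - [[-0.44, 0.06, 0.02], 0, 1]
    - [[-0.7, 0.1, 0.03], 0, 1]
    - [[-0.951, 0.13, 0.031], 0, 1]
    - [[-0.951, 0.13, 0.031], 0, 1]

```text
t: 22.85
tcp_pos: [0.5908, 0.1249, 0.1294]
tool_rot: [-3.138, 0.002, 1.393]
force: [0.3, -0.0, -0.1]
width: 0.094
grasp_force: 0.0
```

>>> move_arm:
  series:
    - [[-0.24, 0.03, 0.01], 0, 1]
    - [[-0.48, 0.06, 0.02], 0, 1]
    - [[-0.72, 0.1, 0.03], 0, 1]
    - [[-0.951, 0.13, 0.031], 0, 1]
    - [[-0.951, 0.13, 0.031], 0, 1]

```text
t: 23.35
tcp_pos: [0.5843, -0.0662, 0.1239]
tool_rot: [-3.14, 0.001, 1.393]
force: [0.2, 1.4, -0.1]
width: 0.0936
grasp_force: 0.0
```

>>> move_arm:
  series:
    - [[0, 0, 0], 0, 1]
    - [[0, 0, 0.1], 0, 1]
    - [[0, 0, 0.22], 0, 1]
    - [[0, 0, 0.22], 0, 1]
    - [[0, 0, 0.22], 0, 1]

```text
t: 23.85
tcp_pos: [0.5847, -0.0606, 0.0809]
tool_rot: [-3.14, -0.0, 1.4]
force: [0.3, 0.6, 0.7]
width: 0.094
grasp_force: 0.0
```

```bash
python3 go.py 587.7 -61.3 34 80
```

```text
t 23.85 at [584.7 -60.6  80.9] yaw 80.2 w 94.0 gf 0.0 F [0.3 0.6 0.7]
-> [587.7, -61.3, 34.0, 80.0]
  shift [-0.001, 0.015, 0.235] turn 0.003
```

>>> move_arm:
  series:
    - [[0, 0.015, 0.08], 0, 1]
    - [[0, 0.015, 0.16], 0, 1]
    - [[0, 0.015, 0.225], 0, 1]
    - [[0, 0.015, 0.23], 0, 1]
    - [[0, 0.015, 0.23], 0, 1]

```text
t: 24.35
tcp_pos: [0.5875, -0.0627, 0.0347]
tool_rot: [-3.14, -0.0, 1.398]
force: [-0.2, 0.5, 0.2]
width: 0.0939
grasp_force: 0.0
```

>>> move_arm:
  series:
    - [[0, 0, 0], 0, -1]
    - [[0, 0, 0], 0, -1]
    - [[0, 0, 0], 0, -1]
    - [[0, 0, 0], 0, -1]
    - [[0, 0, 0], 0, -1]

```text
t: 24.85
tcp_pos: [0.5881, -0.0628, 0.0357]
tool_rot: [3.141, 0.0, 1.398]
force: [-0.2, 0.4, -0.4]
width: 0.0572
grasp_force: 0.0
```

>>> move_arm:
  series:
    - [[0, 0, 0], 0, -1]
    - [[0, 0, 0], 0, -1]
    - [[0, 0, 0], 0, -1]

```text
t: 25.15
tcp_pos: [0.5878, -0.0627, 0.0356]
tool_rot: [-3.141, 0.0, 1.399]
force: [-1.8, -0.3, 2.4]
width: 0.0514
grasp_force: 30.0
```

```bash
python3 go.py 587.7 -61.3 120 80 603 -318 120 80 603 -318 34 80
```

```text
t 25.15 at [587.8 -62.7  35.6] yaw 80.1 w 51.4 gf 30.0 F [-1.8 -0.3  2.4]
-> [587.7, -61.3, 120.0, 80.0]
  shift [0.007, -0.002, -0.422] turn 0.001
-> [603.0, -318.0, 120.0, 80.0]
  shift [-0.625, 0.149, -0.0] turn -0.0
  shift [-0.625, 0.149, -0.0] turn -0.0
-> [603.0, -318.0, 34.0, 80.0]
  shift [0.0, 0.0, 0.43] turn -0.0
```

>>> move_arm:
  series:
    - [[0, 0, -0.05], 0, -1]
    - [[0, 0, -0.15], 0, -1]
    - [[0, 0, -0.28], 0, -1]
    - [[0, 0, -0.38], 0, -1]
    - [[0, 0, -0.42], 0, -1]

```text
t: 25.65
tcp_pos: [0.5894, -0.0631, 0.1221]
tool_rot: [3.137, 0.0, 1.399]
force: [-0.2, 0.3, -1.4]
width: 0.0514
grasp_force: 30.0
```

>>> move_arm:
  series:
    - [[-0.12, 0.03, 0], 0, -1]
    - [[-0.26, 0.06, 0], 0, -1]
    - [[-0.4, 0.1, 0], 0, -1]
    - [[-0.53, 0.13, 0], 0, -1]
    - [[-0.625, 0.149, 0], 0, -1]

```text
t: 26.15
tcp_pos: [0.5955, -0.1924, 0.1187]
tool_rot: [-3.141, -0.0, 1.398]
force: [0.3, 0.5, -1.8]
width: 0.0513
grasp_force: 30.0
```

>>> move_arm:
  series:
    - [[-0.13, 0.03, 0], 0, -1]
    - [[-0.28, 0.07, 0], 0, -1]
    - [[-0.44, 0.11, 0], 0, -1]
    - [[-0.56, 0.14, 0], 0, -1]
    - [[-0.625, 0.149, 0], 0, -1]

```text
t: 26.65
tcp_pos: [0.6035, -0.321, 0.1188]
tool_rot: [-3.141, -0.0, 1.397]
force: [-0.4, -0.3, -2.5]
width: 0.0515
grasp_force: 30.0
```

>>> move_arm:
  series:
    - [[0, 0, 0], 0, -1]
    - [[0, 0, 0.1], 0, -1]
    - [[0, 0, 0.22], 0, -1]
    - [[0, 0, 0.28], 0, -1]
    - [[0, 0, 0.28], 0, -1]

```text
t: 27.15
tcp_pos: [0.6024, -0.317, 0.0607]
tool_rot: [-3.137, -0.003, 1.4]
force: [-0.2, 0.4, -2.7]
width: 0.0514
grasp_force: 30.0
```

>>> move_arm:
  series:
    - [[0, 0, 0], 0, -1]
    - [[0, 0, 0], 0, -1]

```text
t: 27.35
tcp_pos: [0.6048, -0.3196, 0.0651]
tool_rot: [3.139, 0.001, 1.399]
force: [-0.2, -0.3, -2.7]
width: 0.0515
grasp_force: 30.0
```

```bash
python3 go.py 603 -318.5 34 80
```

```text
t 27.35 at [ 604.8 -319.6   65.1] yaw 80.1 w 51.5 gf 30.0 F [-0.2 -0.3 -2.7]
-> [603.0, -318.5, 34.0, 80.0]
  shift [0.004, -0.01, 0.156] turn 0.002
```

>>> move_arm:
  series:
    - [[0, -0.005, 0.05], 0, -1]
    - [[0, -0.005, 0.1], 0, -1]
    - [[0, -0.005, 0.145], 0, -1]
    - [[0, -0.005, 0.155], 0, -1]
    - [[0, -0.005, 0.155], 0, -1]

```text
t: 27.85
tcp_pos: [0.6023, -0.3188, 0.0314]
tool_rot: [-3.14, -0.001, 1.398]
force: [-0.6, 0.2, -3.2]
width: 0.0515
grasp_force: 30.0
```

>>> move_arm:
  series:
    - [[0, 0, 0.007], 0, -1]
    - [[0, 0, 0.015], 0, -1]
    - [[0, 0, 0.015], 0, -1]

```text
t: 28.15
tcp_pos: [0.6029, -0.3192, 0.0295]
tool_rot: [3.141, 0.0, 1.399]
force: [0.3, 0.4, -2.2]
width: 0.0514
grasp_force: 30.0
```

>>> move_arm:
  series:
    - [[0, 0, 0.004], 0, -1]
    - [[0, 0, 0.007], 0, -1]
    - [[0, 0, 0.007], 0, -1]

```text
t: 28.45
tcp_pos: [0.6031, -0.3193, 0.0286]
tool_rot: [3.141, 0.0, 1.398]
force: [-1.1, 1.6, 1.0]
width: 0.0513
grasp_force: 30.0
```

Contact. I'll release, lift away and check all four.

>>> move_arm:
  series:
    - [[0, 0, 0], 0, 1]
    - [[0, 0, 0], 0, 1]
    - [[0, 0, 0], 0, 1]
    - [[0, 0, 0], 0, 1]
    - [[0, 0, 0], 0, 1]

```text
t: 28.95
tcp_pos: [0.6029, -0.3192, 0.0281]
tool_rot: [3.141, 0.0, 1.398]
force: [-0.3, -0.5, 0.7]
width: 0.0877
grasp_force: 0.0
```

>>> move_arm:
  series:
    - [[0, 0, -0.1], 0, 1]
    - [[0, 0, -0.25], 0, 1]
    - [[0, 0, -0.45], 0, 1]
    - [[0, 0, -0.7], 0, 1]
    - [[0, 0, -0.8], 0, 1]

```text
t: 29.45
tcp_pos: [0.6049, -0.3206, 0.1944]
tool_rot: [3.134, 0.004, 1.399]
force: [0.2, -0.7, 0.4]
width: 0.0941
grasp_force: 0.0
```

>>> move_arm:
  series:
    - [[0.2, 0, 0], 0, 1]
    - [[0.45, 0, 0], 0, 1]
    - [[0.7, 0, 0], 0, 1]
    - [[0.9, 0, 0], 0, 1]
    - [[1, 0, 0], 0, 1]

```text
t: 29.95
tcp_pos: [0.6374, -0.1187, 0.1881]
tool_rot: [-3.142, -0.001, 1.401]
force: [0.5, -0.2, 0.3]
width: 0.0943
grasp_force: 0.0
```

>>> move_arm:
  series:
    - [[0.1, 0.1, 0], 0, 1]
    - [[0.2, -0.2, 0], 0, 1]
    - [[0.4, -0.4, 0], 0, 1]
    - [[0.4, -0.4, 0], 0, 1]
    - [[0.4, -0.4, 0], 0, 1]

```text
t: 30.45
tcp_pos: [0.5708, -0.0277, 0.1879]
tool_rot: [-3.141, -0.0, 1.401]
force: [-0.1, 0.3, -0.1]
width: 0.0942
grasp_force: 0.0
```

```bash
cat > m4.py <<'E'
from h import *; from bench import imaging
c=imaging.read_camera("top"); cv2.imwrite("pics/t6.png",c["image"][:,:,::-1])
d=imaging.read_camera("scene"); cv2.imwrite("pics/s6.png",d["image"][:,:,::-1])
H,s,V=cv2.split(cv2.cvtColor(c["image"],cv2.COLOR_RGB2HSV))
dk=(V<45).astype(np.uint8)
dk=cv2.morphologyEx(dk,cv2.MORPH_CLOSE,np.ones((5,5)))
print("plate",[rect(c,b,.046) for b in blobs(dk,(95,265,185,330),300)])
wh=((s<40)&(V>90)).astype(np.uint8); print("car",[rect(c,b,.036) for b in blobs(wh,(375,275,440,312),40)])
hub=((H>20)&(H<36)&(s>130)).astype(np.uint8); 
for b in blobs(hub,(385,180,450,250)): print("yel",rect(c,b,.019))
br=((H<20)&(s>100)&(V>25)).astype(np.uint8)
cs,_=cv2.findContours(br[170:250,105:190],cv2.RETR_CCOMP,cv2.CHAIN_APPROX_NONE)
for b in cs:
    if cv2.contourArea(b)>200: print("br",rect(c,b+np.array([105,170]),.019))
E
python3 m4.py
```

```text
plate [array([400.2, 318.9, 161.3,  64.1, -76.1])]
car [array([ 419.1, -301.5,   55.7,   35.1,  -81.5]), array([ 415. , -256.7,   49. ,   43.4,  -82.3]), array([ 429.8, -338.7,   47.7,   26.8,   29. ])]
yel [ 602.1 -316.2  130.3  127.7  -89. ]
br [599.7 320.3  99.2  96.3  80.4]
br [597.3 319.1 133.3 131.3  80.4]
br [597.3 319.7 122.6 121.8  -9.8]
```

View pics/t6.png

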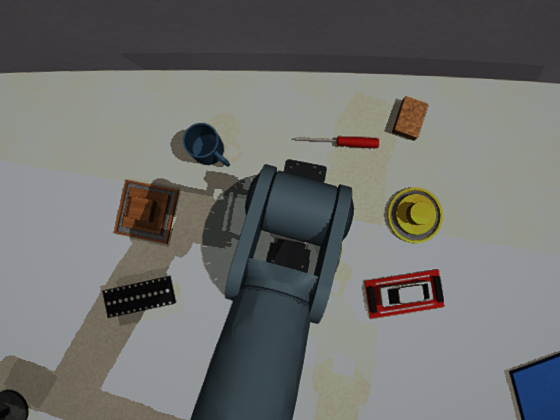

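View pics/s6.png

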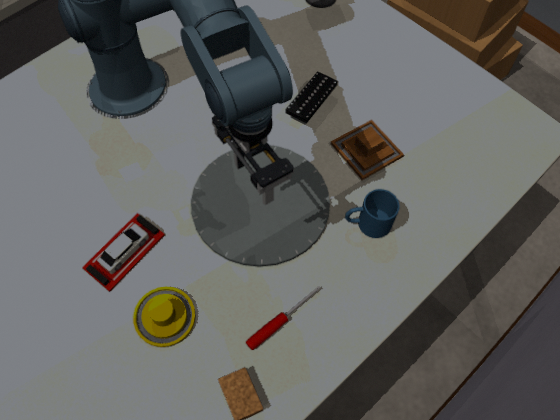

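Both views show all four things seated and centred, within about 3 mm where I could measure the offset. The mug at (205,143) and the screwdriver at (337,141) are where they started.

```bash
python3 -c "
from bench import hand_in; print(hand_in())"
```

```text
the job is handed in; nothing more can be done
None
```

The job is handed in (no verdict came back): the final pictures show the car on the dock, the plate on the stand, both pedestals in their trays, and the mug and screwdriver where they started.

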